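Pour the couplers into the shallow dish

TASK

Lift the cover off the shallow dish and lay it on the bench clear of the dish, knob up. Then pick up the scoop by its handle, keep it level until its spout is low over the dish, no more than about 4 cm above the dish's floor, and only then tip it there to pour all five couplers into the dish without the gripper touching them. Stand the empty scoop back upright on the black mat, and leave the dish and the meter, bottle and tape where they are.

Things in the scene. Friction and masses are not known exactly. Their poses are not given: they have to be found in the camera images.
- dish: Shallow round steel dish, loose on the bench, 0.4 kg: 150 mm across the rim (134 mm at the base), 24 mm high, walls 3 mm, inner floor 4 mm above its underside. Origin: centre of the underside, z up.
- dish_floor (a point): Centre of the dish's inner floor.
- cover: Flat round grey plastic cover on the dish's rim, about 0.15 kg: disc 158 mm across, 5 thick; below it a boss 124 across, 4 deep, loose inside the rim; on top a black knob 26 mm in diameter, 39 high. Origin: centre of the boss's underside (20 mm above the bench on the dish, 0 on the bench); z up the knob; disc top at z 9 mm, knob top at 48.
- scoop: Aluminium scoop, about 0.22 kg, on the mat: flat open tray 150 mm long (x), 84 wide (y), floor 3 thick, side walls 38 high (26 by the spout), closed at the rear (-x); its open, 72 mm wide front (+x) is the spout. Black handle bar fore and aft above the tray on a rear post. Origin: centre of underside, x to the spout, z up. Couplers stay put to 23 degrees of tilt and all slide out by about 45.
- spout (a point): Middle of the spout's lip: front edge of the scoop's floor, at (75, 0, 3) mm in the scoop's frame.
- scoop_grip (a point): Point on the scoop's handle bar near its balance point, at (-15, 0, 82) mm in the scoop's frame, same axes. The bar is 16 mm wide (y) and spans x -75 to +25 mm, z 72 to 92 mm in the scoop's frame; the space below it is open.
- mat: Flat black rubber mat fixed to the bench, 220 x 170 mm, 3 mm thick, on which the scoop starts. Origin: centre of its underside.
- meter: Bystander: yellow hand-held meter lying flat, 170 x 85 x 36 mm. Origin: centre of the underside.
- cleaner: Bystander: white plastic bottle standing up, 64 mm across, 130 mm high. Origin: centre of the underside.
- tape: Bystander: black roll of tape lying flat, 90 mm across, 19 mm high. Origin: centre of the underside.
- coupler0: One of five alike white plastic fibre couplers with dark ends, 34 x 18 x 16 mm (x, y, z), 15 g, lying in the scoop at the start. Origin: its centre.
- coupler1: One of five alike white plastic fibre couplers with dark ends, 34 x 18 x 16 mm (x, y, z), 15 g, lying in the scoop at the start. Origin: its centre.
- coupler2: One of five alike white plastic fibre couplers with dark ends, 34 x 18 x 16 mm (x, y, z), 15 g, lying in the scoop at the start. Origin: its centre.
- coupler3: One of five alike white plastic fibre couplers with dark ends, 34 x 18 x 16 mm (x, y, z), 15 g, lying in the scoop at the start. Origin: its centre.
- coupler4: One of five alike white plastic fibre couplers with dark ends, 34 x 18 x 16 mm (x, y, z), 15 g, lying in the scoop at the start. Origin: its centre.

How it is judged:
By the outcome, as a careful person would: the job done as asked, in the order asked, and still so for the second after the job is handed in, with the robot touching nothing.
It also fails if it takes over 69 s, if anything falls off the work surface, if the arm or the gripper's body presses on something with over 40 N, if the wrist force passes 120 N, or if a joint passes its speed limit or range.

ROBOT

A 6-joint arm with a two-finger parallel gripper is mounted at the origin on the work surface. World frame = base frame: x ahead of the robot, y to its left, z up, the work surface at z = 0. Lengths are in m, angles in rad, forces in N, time in s.
With the tool pointing down it reaches from about 0.375 to 0.9 m from the base axis. Payload 3.1 kg.
Tool frame: the origin (TCP) lies at the centre of the arm's flange, where the gripper is bolted on; the fingertips stand 182 mm ahead of it and the grasp point (between the pads) lies 164 mm ahead of it; z points along the fingers, x is the direction in which the jaws open and shut, and the axes are right-handed (so a half turn about z gives the same grasp; the last joint's range is limited). The gripper opens to 87 mm and grips with 3 to 60 N. Pads are 19 mm wide; open, the fingers measure 117 mm over their backs; the gripper's body (75 mm by 190 mm) begins 51 mm behind the grasp point.
Start: joints at [1.048, 0.527, 1.433, -0, 1.181, -0.178], TCP at [0.211, 0.588, 0.405] pointing down, gripper open.
Joint ranges: [-3.08, 3.08], [-0.75, 2.2], [0.22, 2.44], [-1.43, 4.57], [0, 2.65], [-2.85, 2.85]. Speed limits (rad/s): [2.79, 2.79, 3.14, 3.14, 3.14, 3.14].

INTERFACE

Orientations are given as a unit quaternion [x, y, z, w].
In Python, from rig import status, eyes, robot gives the robot as it stands. The module is installed in compiled form; this text tells all that it offers.
- The arm moves only by the tool step_arm, never from a script. Its argument "steps" is a list of rows, each a list of 7 numbers: the closure, from -1 (fully open) to 1 (shut), so that 0 is half open, then the shift along the tool's x, y, z each as a share of 0.025 m, from -1 to 1, then the turn, a rotation vector about the tool's x, y, z each as a share of 8 degrees, from -1 to 1. In form: [[jaw, dx, dy, dz, rx, ry, rz], ...]. A call has exactly 10 rows; each row shifts and turns the commanded pose from where the row before left it, along the tool's axes as they then stand; what a row does not reach is not made up. A row lasts 1/10 s, in which the tool goes at most 50 mm and 8.59 degrees, less where a joint would pass 70% of its speed; a pose out of reach is approached as far as the arm can. A call with a number of a shift or a turn outside -1 to 1 is refused whole. A call with a gripper value outside its range is refused whole. The fingers move at their own pace and stop on an object; "squeeze" is the grip in N (left out, the last holds). Time passes only in rows, so rows that do not move let the fingers close, or fill a call up. It gives the time, the measured TCP pose, the force and the opening at its end, in the units of the state.
- status.get_obs(): the state, without advancing time (a new reading comes with each control period).
- eyes.camera(name): name is "scene" or "side" or "wrist"; returns (picture, depth): 480x640x3 uint8, red, green, blue; 480x640 float32, m along the optical axis (not along the pixel's ray), 0 where there is no reading.
- eyes.camera_info(name): a dict with "K" (3x3 intrinsics, pixels), "k1" (the pictures are not rectified: a ray, as slopes to the right and down, at radius r is drawn at 1 + k1 r^2 times it, then the intrinsics apply), "R" (3x3) and "t" (3): a world point X has camera coordinates R X + t. Camera axes: x right, y down, z forward; pixel columns grow to the right and rows downward; lengths in m; the calibration is good to about 2 mm. A picture is of the moment at which its call begins: read the wrist's pose just before it. camera_info takes no time and is no camera call; for the wrist camera it gives the pose at the moment of the call.
- robot.hand_in(): hands the job in, once; it reports no verdict.
The state is a dict: "time": time; "q": joint angles; "joint_velocities": joint speeds; "joint_torque": joint torques, N m; "position": TCP position; "tool_rot": TCP orientation; "ft_force": force on the tool from outside, world axes, zero at the start; "moment": the same for the moment, N m; "grip_width": finger opening in m.
Only numpy, scipy, OpenCV 4.12 (cv2) and the standard library are available. Lean on these libraries where they do the work, as an engineer would, in place of code of your own. Each camera call takes 0.05 s, during which the arm holds its last target.

## Working session

There is one attempt and no reset: what is moved stays moved. The work goes in short steps, Python scripts to look and compute and a tool call to move; the robot and the scene stay as the last step left them, time stands still between calls to the robot, and variables do not carry over. Pictures are saved under pics/ and viewed, and the job is handed in when it is done.

Besides the shell and the picture viewer there is one more tool, called after "Request:" as name([rows], argument=value, ...), one row to a line, values as JSON. step_arm: Moves the arm, as the interface text tells. Its arguments: {"type":"object","properties":{"steps":{"type":"array"},"squeeze":{"type":"number"}},"required":["steps"]}

```bash
mkdir -p pics; cat > h.py <<'E'
import numpy as np, cv2
from rig import status, eyes, robot
def snap(name, fn):
    info=eyes.camera_info(name); p,d=eyes.camera(name)
    cv2.imwrite('pics/'+fn+'.png',cv2.cvtColor(p,cv2.COLOR_RGB2BGR)); np.savez('pics/'+fn+'.npz',p=p,d=d,K=info['K'],k1=info['k1'],R=info['R'],t=info['t'])
    return p,d,info
def load(fn):
    z=np.load('pics/'+fn+'.npz'); return z['p'],z['d'],z
def rays(uv,i):
    K=np.array(i['K']);k1=float(i['k1'])
    return cv2.undistortPoints(np.array(uv,float).reshape(-1,1,2),K,None) if k1==0 else und(uv,K,k1)
def und(uv,K,k1):
    return cv2.undistortPoints(np.array(uv,float).reshape(-1,1,2),K,np.array([k1,0,0,0.]))
def plane(uv,i,z):
    s=rays(uv,i).reshape(-1,2); R=np.array(i['R']);t=np.array(i['t'])
    d=np.c_[s,np.ones(len(s))]@R; c=-R.T@t
    l=(z-c[2])/d[:,2]; return c+l[:,None]*d
def cloud(d,i):
    h,w=d.shape; u,v=np.meshgrid(np.arange(w),np.arange(h))
    s=rays(np.c_[u.ravel(),v.ravel()],i).reshape(-1,2)
    X=np.c_[s,np.ones(len(s))]*d.reshape(-1,1); R=np.array(i['R']);t=np.array(i['t'])
    return ((X-t)@R).reshape(h,w,3)
E
python3 - <<'E'
from h import *
print(status.get_obs())
for n in ['scene','side','wrist']:
    p,d,i=snap(n,n+'0'); print(n,i['k1'],-np.array(i['R']).T@np.array(i['t']),np.array(i['R']).round(2).tolist())
E
```

```text
{'time': 0.0, 'q': array([ 1.04849196e+00,  5.28466639e-01,  1.43392828e+00, -5.57522074e-05,
        1.18137107e+00, -1.78508570e-01]), 'joint_velocities': array([ 7.54253281e-04,  1.18264994e-04, -5.87063594e-04,  1.09599304e-03,
        1.44544918e-05,  1.13051592e-03]), 'joint_torque': array([-1.41882123e-03, -4.40051830e+01, -1.76586503e+01,  6.31136843e-02,
        5.82150940e-02, -1.58931866e-04]), 'position': array([0.21046942, 0.58812219, 0.40376265]), 'tool_rot': array([ 8.17631220e-01,  5.75741267e-01, -9.74604169e-04,  4.81300211e-04]), 'ft_force': array([ 0.94029551, -0.39575941,  0.47601639]), 'moment': array([0.00021291, 0.06848868, 0.02199189]), 'grip_width': 0.08707422002933059}
scene 0.012272454794902066 [1.18651119 0.7162685  0.98512169] [[-0.76, 0.65, -0.02], [0.46, 0.52, -0.72], [-0.46, -0.56, -0.69]]
side -0.07756024406363375 [0.52108603 0.6501536  0.78061455] [[-0.99, -0.14, -0.01], [-0.1, 0.71, -0.69], [0.1, -0.69, -0.72]]
wrist -0.0015261642772166734 [0.13496291 0.61557226 0.38254129] [[0.34, 0.94, -0.0], [0.9, -0.32, 0.29], [0.27, -0.1, -0.96]]
```

View pics/scene0.png

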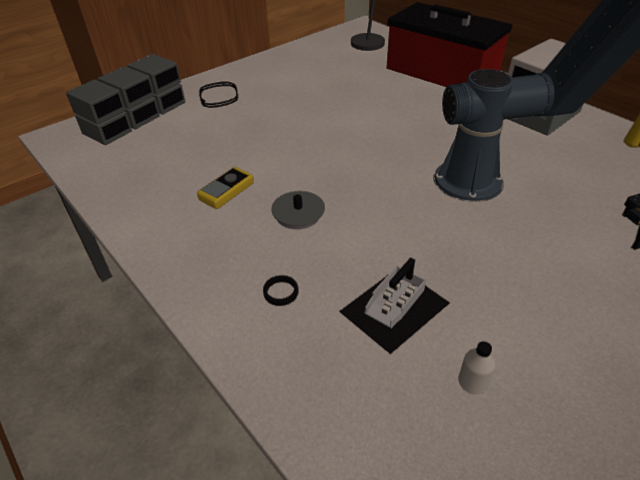

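View pics/side0.png

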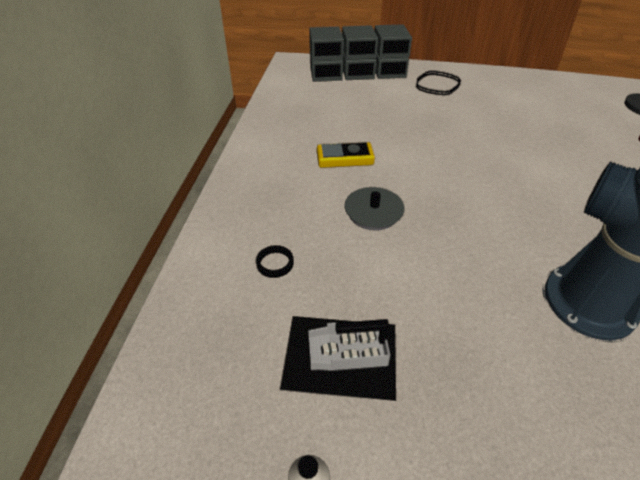

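View pics/wrist0.png

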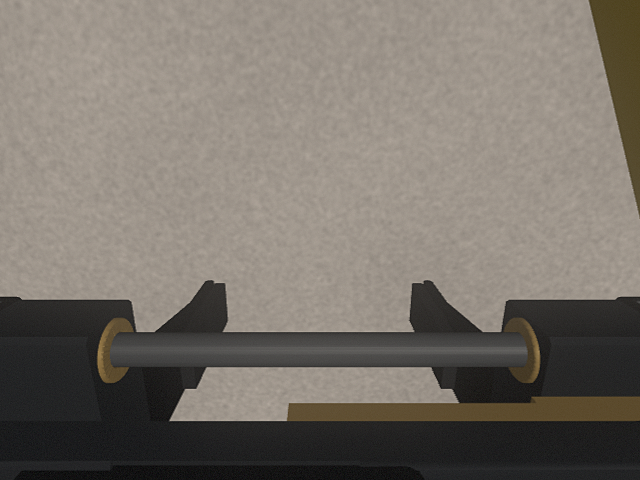

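The scene view shows the covered dish at (298,209), scoop on the mat at (395,297), meter (226,187), tape (281,290) and bottle (478,368). The side view shows the knob at (375,199) and the scoop at (350,345) with its spout towards the left. Next I measure positions.

```bash
python3 - <<'E'
from h import *
for n in ['scene0','side0']:
    p,d,i=load(n); C=cloud(d,i); hsv=cv2.cvtColor(p,cv2.COLOR_RGB2HSV)
    print(n,(d>0).mean())
    X=C.reshape(-1,3); ok=(d.ravel()>0)
    roi=ok&(X[:,0]>.2)&(X[:,0]<1.0)&(X[:,1]>-.6)&(X[:,1]<.6)
    # bench plane check
    b=roi&(abs(X[:,2])<.02); print('bench z med',np.median(X[b,2]),np.std(X[b,2]))
    obj=(roi&(X[:,2]>.008)&(X[:,2]<.2)).reshape(d.shape).astype(np.uint8)
    nn,lab,st,ce=cv2.connectedComponentsWithStats(obj)
    for k in range(1,nn):
        if st[k,4]>60:
            P=C[lab==k]; print(st[k].tolist(),P.min(0).round(3),P.max(0).round(3),np.median(P,0).round(3))
    dark=((p.max(2)<45)&roi.reshape(d.shape)).astype(np.uint8)
    nn,lab,st,ce=cv2.connectedComponentsWithStats(dark)
    for k in range(1,nn):
        if st[k,4]>40:
            P=C[lab==k]; print('dark',st[k].tolist(),ce[k].round(1),P.min(0).round(3),P.max(0).round(3),P.mean(0).round(3))
E
python3 - <<'E'
import cv2
a=cv2.imread('pics/scene0.png'); cv2.imwrite('pics/scz.png',cv2.resize(a[235:365,325:465],None,fx=5,fy=4.6,interpolation=2))
a=cv2.imread('pics/side0.png'); cv2.imwrite('pics/siz.png',cv2.resize(a[300:410,270:410],None,fx=5,fy=5,interpolation=2))
E
```

```text
scene0 0.9960123697916666
bench z med -0.0002700305575115745 0.002758627785822004
[197, 167, 57, 42, 1251] [ 0.52  -0.514  0.008] [ 0.7   -0.398  0.046] [ 0.621 -0.442  0.035]
[271, 191, 54, 38, 1549] [ 0.43  -0.302  0.008] [ 0.588 -0.144  0.073] [ 0.517 -0.214  0.029]
[365, 257, 61, 70, 1531] [0.455 0.135 0.008] [0.621 0.247 0.1  ] [0.526 0.196 0.025]
[263, 275, 36, 30, 474] [ 0.687 -0.06   0.008] [0.777 0.032 0.024] [ 0.734 -0.011  0.018]
[458, 341, 38, 53, 1390] [0.546 0.43  0.008] [0.607 0.495 0.135] [0.59  0.47  0.082]
dark [216, 169, 31, 19, 229] [231.7 177.7] [ 0.539 -0.508  0.03 ] [ 0.627 -0.426  0.043] [ 0.581 -0.465  0.036]
dark [293, 194, 10, 16, 130] [297.3 201.5] [ 0.488 -0.252  0.024] [ 0.525 -0.208  0.073] [ 0.513 -0.22   0.053]
dark [623, 196, 17, 29, 358] [632.4 209.1] [0.201 0.49  0.292] [0.234 0.532 0.337] [0.22  0.509 0.318]
dark [632, 226, 8, 23, 81] [636.6 239.8] [0.2   0.53  0.224] [0.21  0.546 0.277] [0.205 0.539 0.246]
dark [389, 258, 26, 32, 338] [402.7 273.4] [0.465 0.165 0.009] [0.565 0.208 0.1  ] [0.512 0.192 0.081]
dark [263, 276, 35, 30, 469] [280.2 290
[... 652 characters left out ...]
2, 50, 2564] [0.454 0.148 0.008] [0.619 0.246 0.098] [0.523 0.2   0.025]
[288, 454, 42, 26, 859] [0.54  0.431 0.078] [0.602 0.476 0.134] [0.569 0.462 0.106]
dark [342, 143, 27, 13, 203] [355.2 149.2] [ 0.539 -0.507  0.033] [ 0.62  -0.427  0.042] [ 0.578 -0.465  0.037]
dark [370, 191, 11, 18, 162] [374.7 199.4] [ 0.494 -0.262  0.028] [ 0.521 -0.211  0.071] [ 0.508 -0.22   0.054]
dark [256, 246, 37, 31, 512] [274.4 261.2] [ 0.687 -0.057  0.003] [0.773 0.031 0.023] [ 0.729 -0.01   0.016]
dark [281, 317, 115, 83, 5017] [337.9 362.9] [ 0.438  0.121 -0.002] [0.66  0.294 0.098] [0.553 0.231 0.014]
dark [298, 456, 20, 22, 351] [307.4 466.2] [0.557 0.448 0.121] [0.585 0.476 0.134] [0.571 0.463 0.13 ]
```

View pics/scz.png

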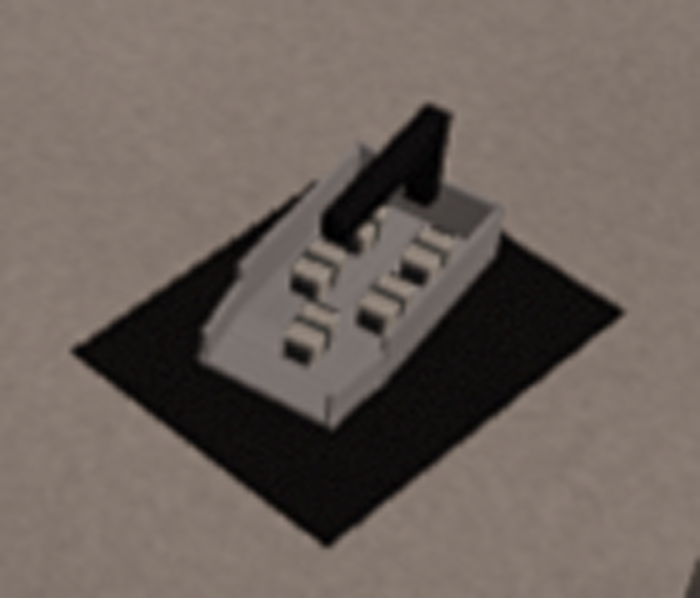

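View pics/siz.png

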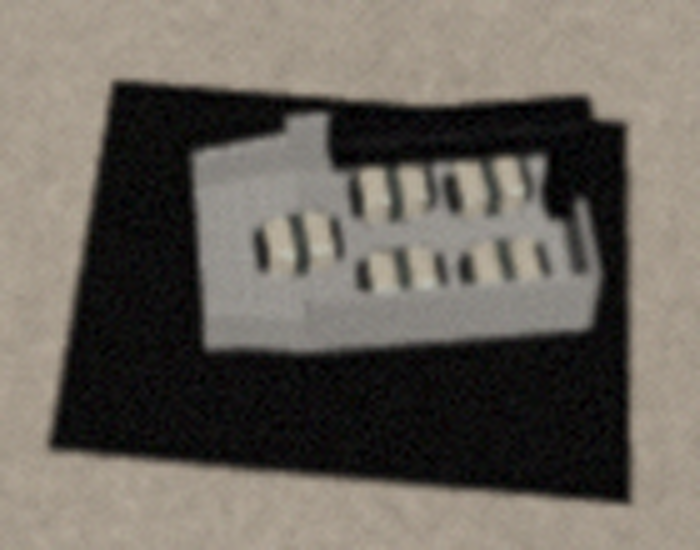

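```bash
python3 - <<'E'
from h import *
for n in ['scene0','side0']:
    p,d,i=load(n); C=cloud(d,i); ok=(d>0)
    m=ok&(C[...,0]>.43)&(C[...,0]<.66)&(C[...,1]>.12)&(C[...,1]<.3)
    top=m&(C[...,2]>.085); P=C[top][:,:2].astype(np.float32)
    print(n,top.sum(),'handle top rect',cv2.minAreaRect(P),P.mean(0), C[top][:,2].mean())
    v=cv2.fitLine(P,cv2.DIST_HUBER,0,.01,.01).ravel(); print('yaw',np.degrees(np.arctan2(v[1],v[0])))
    br=m&(p.min(2)>70)&(C[...,2]>.004); P=C[br]
    print('tray',cv2.minAreaRect(P[:,:2].astype(np.float32)))
    # handle top by plane at z=.095 : dark pixels on handle
    dk=((p.max(2)<45)&m&(C[...,2]<.008)); P=plane(np.argwhere(dk)[:,::-1],i,.003); print('mat',cv2.minAreaRect(P[:,:2].astype(np.float32)))
    # knob / cover
    k=ok&(C[...,2]>.062)&(np.hypot(C[...,0]-.509,C[...,1]+.223)<.03); P=C[k]; print('knob top',P.mean(0),cv2.minEnclosingCircle(P[:,:2].astype(np.float32)))
    k=ok&(C[...,2]>.02)&(C[...,2]<.034)&(np.hypot(C[...,0]-.509,C[...,1]+.223)<.1); P=C[k]; print('disc',cv2.minEnclosingCircle(P[:,:2].astype(np.float32)), np.median(P[:,2]))
    mm=k.astype(np.uint8); q=cv2.findContours(mm,0,1)[0]; q=max(q,key=len).reshape(-1,2); W=plane(q,i,.029)[:,:2].astype(np.float32); print('disc ell',cv2.fitEllipse(W))
E
```

```text
scene0 249 handle top rect ((0.5146640539169312, 0.1904071420431137), (0.10214656591415405, 0.01746823452413082), 12.72900676727295) [0.5184192  0.19227646] 0.09347058699569635
yaw 12.700557
tray ((0.5374560356140137, 0.19969430565834045), (0.16621661186218262, 0.20924635231494904), 18.680404663085938)
mat ((0.5510749220848083, 0.2091735303401947), (0.21607813239097595, 0.16688759624958038), 2.1157751083374023)
knob top [ 0.51062989 -0.22234674  0.06695098] ((0.5089160203933716, -0.2225479632616043), 0.016182437539100647)
disc ((0.5099919438362122, -0.2209504246711731), 0.08292680978775024) 0.028629680953931227
disc ell ((0.5104796886444092, -0.2219439297914505), (0.15477538108825684, 0.15689849853515625), 141.96328735351562)
side0 516 handle top rect ((0.5126674175262451, 0.19019106030464172), (0.10032658278942108, 0.01810821145772934), 12.953215599060059) [0.5127857  0.19200516] 0.09312495050754357
yaw 12.444604
tray ((0.5503532290458679, 0.20898565649986267), (0.21905744075775146, 0.16885331273078918), 1.0599178075790405)
mat ((0.5491446256637573, 0.2083403617143631), (0.21636547148227692, 0.16655535995960236), 2.1330816745758057)
knob top [ 0.50752175 -0.2223695   0.06734278] ((0.5074871778488159, -0.22350665926933289), 0.013652985915541649)
disc ((0.5074422359466553, -0.224691241979599), 0.08030939102172852) 0.02957638866156475
disc ell ((0.5078281164169312, -0.22367586195468903), (0.15598179399967194, 0.1573893129825592), 172.7683563232422)
```

Request:
step_arm([
  [-1, -0.8, 1, 0, 0, 0, 0],
  [-1, -0.8, 1, 0, 0, 0, 0],
  [-1, -0.8, 1, 0, 0, 0, 0],
  [-1, -0.8, 1, 0, 0, 0, 0],
  [-1, -0.8, 1, 0, 0, 0, 0],
  [-1, -0.8, 1, 0, 0, 0, 0],
  [-1, -0.8, 1, 0, 0, 0, 0],
  [-1, -0.8, 1, 0, 0, 0, 0],
  [-1, -0.8, 1, 0, 0, 0, 0],
  [-1, -0.8, 1, 0, 0, 0, 0],
], squeeze=25)

```text
time: 1.15
position: [0.379, 0.3147, 0.4046]
tool_rot: [0.818, 0.576, -0.0, -0.0]
ft_force: [0.6, -0.0, -0.1]
grip_width: 0.0873
```

Request:
step_arm([
  [-1, -0.9, 0.8, 0.2, 0, 0, 0],
  [-1, -0.9, 0.8, 0.2, 0, 0, 0],
  [-1, -0.9, 0.8, 0.2, 0, 0, 0],
  [-1, -0.9, 0.8, 0.2, 0, 0, 0],
  [-1, -0.9, 0.8, 0.2, 0, 0, 0],
  [-1, -0.9, 0.8, 0.2, 0, 0, 0],
  [-1, -0.9, 0.8, 0.2, 0, 0, 0],
  [-1, -0.9, 0.8, 0.2, 0, 0, 0],
  [-1, -0.9, 0.8, 0.2, 0, 0, 0],
  [-1, -0.9, 0.8, 0.2, 0, 0, 0],
])

```text
time: 2.15
position: [0.4913, 0.0354, 0.3544]
tool_rot: [0.818, 0.576, -0.0, -0.0]
ft_force: [0.6, -0.0, -0.6]
grip_width: 0.0871
```

Request:
step_arm([
  [-1, -1, 0.5, 0.2, 0, 0, 0],
  [-1, -1, 0.5, 0.2, 0, 0, 0],
  [-1, -1, 0.5, 0.2, 0, 0, 0],
  [-1, -1, 0.5, 0.2, 0, 0, 0],
  [-1, -1, 0.5, 0.2, 0, 0, 0],
  [-1, -1, 0.5, 0.2, 0, 0, 0],
  [-1, -1, 0.4, 0.2, 0, 0, 0],
  [-1, -1, 0.4, 0.2, 0, 0, 0],
  [-1, -0.75, 0.2, 0.2, 0, 0, 0],
  [-1, -0.5, 0.1, 0.2, 0, 0, 0],
])

```text
time: 3.15
position: [0.5096, -0.2173, 0.3043]
tool_rot: [0.818, 0.575, 0.0, 0.0]
ft_force: [-0.1, 0.2, -0.7]
grip_width: 0.0876
```

```bash
cat >> h.py <<'E'
from scipy.spatial.transform import Rotation as Ro
def rel(target, yaw=None, pitch=0):
    """tool-frame shift (units of 25mm) to TCP target; turn in units of 8deg to heading yaw (tool x at yaw+90), nose-down pitch"""
    o=status.get_obs(); R=Ro.from_quat(o['tool_rot']); s=R.inv().apply(np.array(target)-o['position'])/.025
    out=[s.round(2)]
    y=R.as_matrix()
    hd=np.degrees(np.arctan2(y[1,1],y[0,1]))
    print('t',round(o['time'],2),'pos',o['position'].round(4),'heading',hd.round(2),'z',y[:,2].round(4),'F',o['ft_force'].round(1),'w',round(o['grip_width'],4),'q',o['q'].round(2))
    if yaw is not None:
        a=np.radians(yaw); p=np.radians(pitch)
        X=np.array([-np.sin(a),np.cos(a),0]); h=np.array([np.cos(a),np.sin(a),0]); Z=-(np.sin(p)*h+np.cos(p)*np.array([0,0,1]))
        T=Ro.from_matrix(np.c_[X,np.cross(Z,X),Z]); out.append((np.degrees((R.inv()*T).as_rotvec())/8).round(3))
    print(*out)
E
python3 -c "
from h import *
rel([.509,-.2227,.218],-23.7)
snap('wrist','w1')"
```

```text
t 3.15 pos [ 0.5096 -0.2173  0.3043] heading -19.77 z [ 3.e-04 -3.e-04 -1.e+00] F [-0.1  0.2 -0.7] w 0.0876 q [-0.6   0.57  1.7  -0.    0.86 -1.83]
[-0.21  0.05  3.45] [0.003 0.001 0.491]
```

View pics/w1.png

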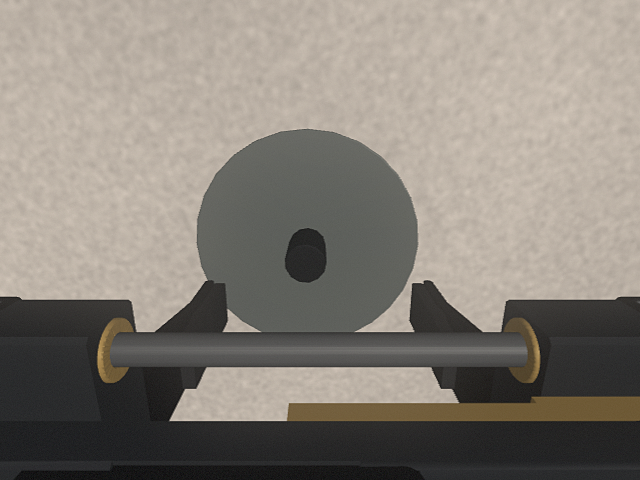

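The wrist view shows the knob at (306,260), between the fingers as computed. I'll descend and grip it.

Request:
step_arm([
  [-1, -0.21, 0.05, 0.3, 0, 0, 0],
  [-1, 0, 0, 0.5, 0, 0, 0],
  [-1, 0, 0, 0.6, 0, 0, 0],
  [-1, 0, 0, 0.6, 0, 0, 0],
  [-1, 0, 0, 0.5, 0, 0, 0],
  [-1, 0, 0, 0.4, 0, 0, 0],
  [-1, 0, 0, 0.3, 0, 0, 0],
  [-1, 0, 0, 0.2, 0, 0, 0],
  [-1, 0, 0, 0.05, 0, 0, 0],
  [-1, 0, 0, 0, 0, 0, 0],
])

```text
time: 4.2
position: [0.5091, -0.2211, 0.2185]
tool_rot: [0.818, 0.576, 0.0, 0.0]
ft_force: [0.5, -0.3, -0.1]
grip_width: 0.087
```

Request:
step_arm([
  [1, 0, 0, 0, 0, 0, 0],
  [1, 0, 0, 0, 0, 0, 0],
  [1, 0, 0, 0, 0, 0, 0],
  [1, 0, 0, 0, 0, 0, 0],
  [1, 0, 0, 0, 0, 0, 0],
  [1, 0, 0, 0, 0, 0, 0],
  [1, 0, 0, 0, 0, 0, 0],
  [1, 0, 0, 0, 0, 0, 0],
  [1, 0, 0, 0, 0, 0, 0],
  [1, 0, 0, 0, 0, 0, 0],
])

```text
time: 5.2
position: [0.509, -0.2212, 0.2185]
tool_rot: [0.818, 0.576, -0.0, 0.0]
ft_force: [-0.6, -0.2, 0.5]
grip_width: 0.0254
```

```bash
python3 -c "
from h import *
rel([.47,-.02,.30],-23.7)
snap('side','s2')"
```

```text
t 5.2 pos [ 0.509  -0.2212  0.2185] heading -19.69 z [ 1.e-04 -3.e-04 -1.e+00] F [-0.6 -0.2  0.5] w 0.0254 q [-0.61  0.72  1.74 -0.    0.68 -1.84]
[ 7.05 -4.18 -3.26] [0.001 0.002 0.501]
```

View pics/s2.png

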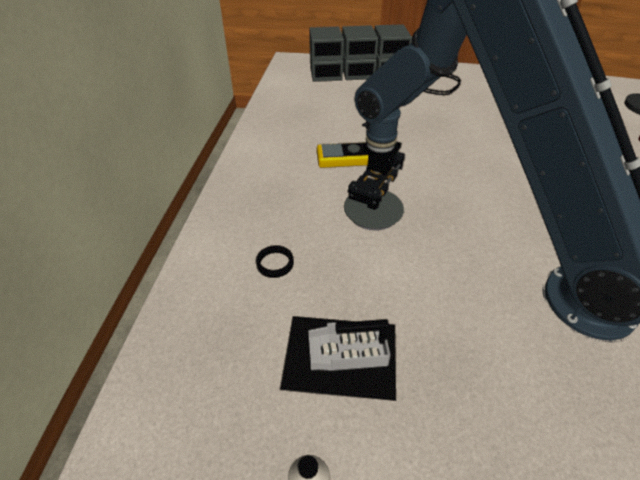

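Width 25 mm: the knob is held. I'll lift it straight up, then carry it over.

Request:
step_arm([
  [1, 0, 0, -0.1, 0, 0, 0],
  [1, 0, 0, -0.2, 0, 0, 0],
  [1, 0, 0, -0.3, 0, 0, 0],
  [1, 0, 0, -0.4, 0, 0, 0],
  [1, 0, 0, -0.4, 0, 0, 0],
  [1, 0, 0, -0.4, 0, 0, 0],
  [1, 0, 0, -0.4, 0, 0, 0],
  [1, 0, 0, -0.4, 0, 0, 0],
  [1, 0, 0, -0.3, 0, 0, 0],
  [1, 0, 0, -0.1, 0, 0, 0],
])

```text
time: 6.25
position: [0.5092, -0.2211, 0.2947]
tool_rot: [0.818, 0.576, 0.0, 0.001]
ft_force: [-0.3, 0.1, -1.1]
grip_width: 0.0251
```

Request:
step_arm([
  [1, 0.3, -0.2, 0, 0, 0, 0],
  [1, 0.7, -0.4, 0, 0, 0, 0],
  [1, 0.9, -0.5, 0, 0, 0, 0],
  [1, 0.9, -0.5, 0, 0, 0, 0],
  [1, 0.9, -0.5, 0, 0, 0, 0],
  [1, 0.9, -0.5, 0, 0, 0, 0],
  [1, 0.9, -0.5, 0, 0, 0, 0],
  [1, 0.8, -0.5, 0, 0, 0, 0],
  [1, 0.5, -0.4, 0, 0, 0, 0],
  [1, 0.25, -0.18, 0, 0, 0, 0],
])

```text
time: 7.25
position: [0.4684, -0.0177, 0.2931]
tool_rot: [0.817, 0.577, -0.001, -0.001]
ft_force: [-0.4, 0.1, -2.0]
grip_width: 0.0253
```

```bash
python3 -c "
from h import *
rel([.47,-.02,.1985],-23.7)
snap('side','s3');snap('scene','c3')"
```

```text
t 7.25 pos [ 0.4684 -0.0177  0.2931] heading -19.57 z [-2.9e-03  9.0e-04 -1.0e+00] F [-0.4  0.1 -2. ] w 0.0253 q [-0.28  0.51  1.92  0.    0.71 -1.51]
[-0.07  0.1   3.78] [-0.022  0.001  0.516]
```

View pics/c3.png

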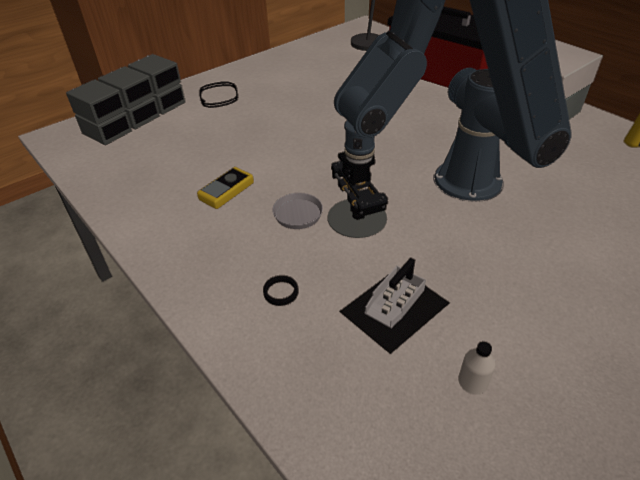

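View pics/s3.png

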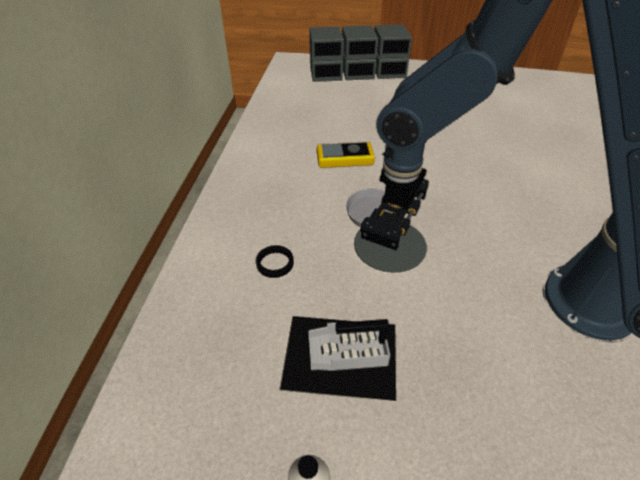

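The cover (scene ~(357,217)) hangs level and the dish (298,211) is open and hasn't moved. I'll lower it.

Request:
step_arm([
  [1, 0, 0.08, 0.3, 0, 0, 0],
  [1, 0, 0, 0.6, 0, 0, 0],
  [1, 0, 0, 0.7, 0, 0, 0],
  [1, 0, 0, 0.6, 0, 0, 0],
  [1, 0, 0, 0.5, 0, 0, 0],
  [1, 0, 0, 0.4, 0, 0, 0],
  [1, 0, 0, 0.3, 0, 0, 0],
  [1, 0, 0, 0.2, 0, 0, 0],
  [1, 0, 0, 0.1, 0, 0, 0],
  [1, 0, 0, 0.04, 0, 0, 0],
])

```text
time: 8.35
position: [0.472, -0.0206, 0.1999]
tool_rot: [0.818, 0.576, 0.0, 0.0]
ft_force: [-0.2, 0.2, -1.0]
grip_width: 0.0255
```

```bash
python3 -c "
from h import *
rel([.47,-.02,.1985],-23.7)"
```

```text
t 8.35 pos [ 0.472  -0.0206  0.1999] heading -19.7 z [ 3.e-04 -1.e-04 -1.e+00] F [-0.2  0.2 -1. ] w 0.0255 q [-0.28  0.7   1.96 -0.    0.48 -1.51]
[-0.   -0.08  0.06] [ 0.002 -0.     0.5  ]
```

Request:
step_arm([
  [1, 0, 0, 0.03, 0, 0, 0],
  [1, 0, 0, 0.03, 0, 0, 0],
  [1, 0, 0, 0, 0, 0, 0],
  [-1, 0, 0, 0, 0, 0, 0],
  [-1, 0, 0, 0, 0, 0, 0],
  [-1, 0, 0, 0, 0, 0, 0],
  [-1, 0, 0, 0, 0, 0, 0],
  [-1, 0, 0, 0, 0, 0, 0],
  [-1, 0, 0, -0.2, 0, 0, 0],
  [-1, 0, 0, -0.4, 0, 0, 0],
])

```text
time: 9.35
position: [0.4717, -0.0205, 0.2135]
tool_rot: [0.818, 0.576, -0.0, -0.001]
ft_force: [-0.3, 1.2, -0.6]
grip_width: 0.0737
```

Request:
step_arm([
  [-1, 0, 0, -0.6, 0, 0, 0],
  [-1, 0, 0, -0.8, 0, 0, 0],
  [-1, 0, 0, -0.8, 0, 0, 0],
  [-1, 0, 0, -0.8, 0, 0, 0],
  [-1, 0, 0, -0.6, 0, 0, -0.5],
  [-1, 0, 0, -0.4, 0, 0, -0.5],
  [-1, 0, 0, 0, 0, 0, -1],
  [-1, 0, 0, 0, 0, 0, -1],
  [-1, 0, 0, 0, 0, 0, -0.7],
  [-1, 0, 0, 0, 0, 0, -0.35],
])

```text
time: 10.35
position: [0.4716, -0.0204, 0.3144]
tool_rot: [0.623, 0.782, 0.0, 0.0]
ft_force: [0.5, -0.2, 0.4]
grip_width: 0.0868
```

```bash
python3 -c "
from h import *
rel([.5234,.1925,.33],12.7)
snap('side','s4');snap('scene','c4')"
```

```text
t 10.35 pos [ 0.4716 -0.0204  0.3144] heading 12.87 z [ 8.e-04 -2.e-04 -1.e+00] F [ 0.5 -0.2  0.4] w 0.0868 q [-0.28  0.47  1.9   0.    0.77 -2.08]
[ 7.84  3.92 -0.62] [0.005 0.003 0.021]
```

View pics/c4.png

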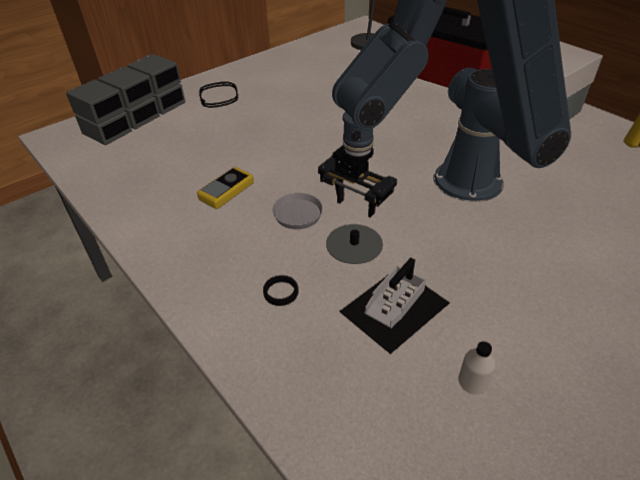

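The cover lies knob-up at (355,243), well clear of the dish. On to the scoop.

Request:
step_arm([
  [-1, 0.4, 0.2, -0.1, 0, 0, 0],
  [-1, 0.8, 0.4, -0.2, 0, 0, 0],
  [-1, 1, 0.5, -0.3, 0, 0, 0],
  [-1, 1, 0.5, 0, 0, 0, 0],
  [-1, 1, 0.5, 0, 0, 0, 0],
  [-1, 1, 0.5, 0, 0, 0, 0],
  [-1, 1, 0.5, 0, 0, 0, 0],
  [-1, 0.8, 0.42, 0, 0, 0, 0],
  [-1, 0.5, 0.3, 0, 0, 0, 0],
  [-1, 0.34, 0.1, 0, 0, 0, 0],
])

```text
time: 11.45
position: [0.5246, 0.1937, 0.3288]
tool_rot: [0.624, 0.781, 0.0, 0.0]
ft_force: [-0.8, -0.3, -0.3]
grip_width: 0.0871
```

```bash
python3 -c "
from h import *
rel([.5234,.1925,.249],12.7)
snap('wrist','w5')"
```

```text
t 11.45 pos [0.5246 0.1937 0.3288] heading 12.76 z [ 9.e-04  1.e-04 -1.e+00] F [-0.8 -0.3 -0.3] w 0.0871 q [ 0.15  0.54  1.67 -0.    0.93 -1.64]
[-0.03 -0.06  3.19] [0.006 0.001 0.007]
```

View pics/w5.png

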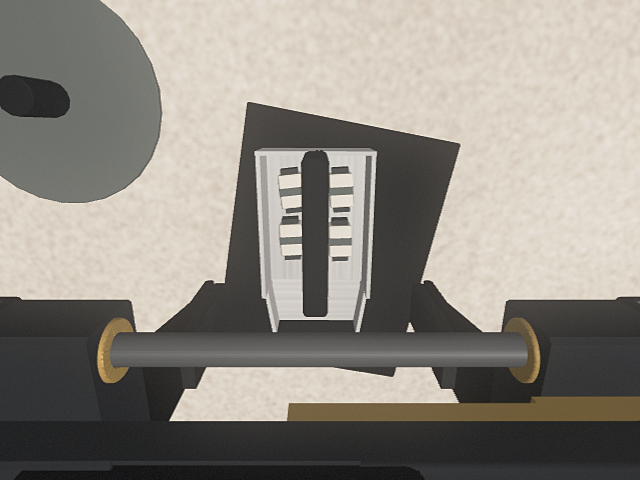

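The bar is vertical at column 315 (finger mid ~319), rear at the top and spout at the bottom. It's aligned, so I'll descend and grip firmly.

Request:
step_arm([
  [-1, -0.03, -0.06, 0.3, 0, 0, 0],
  [-1, 0, 0, 0.5, 0, 0, 0],
  [-1, 0, 0, 0.5, 0, 0, 0],
  [-1, 0, 0, 0.5, 0, 0, 0],
  [-1, 0, 0, 0.5, 0, 0, 0],
  [-1, 0, 0, 0.4, 0, 0, 0],
  [-1, 0, 0, 0.3, 0, 0, 0],
  [-1, 0, 0, 0.15, 0, 0, 0],
  [-1, 0, 0, 0.05, 0, 0, 0],
  [-1, 0, 0, 0, 0, 0, 0],
], squeeze=40)

```text
time: 12.5
position: [0.5232, 0.1912, 0.2486]
tool_rot: [0.624, 0.781, 0.0, 0.0]
ft_force: [-0.4, -0.5, -0.4]
grip_width: 0.087
```

Request:
step_arm([
  [0.3, 0, 0, 0, 0, 0, 0],
  [0.5, 0, 0, 0, 0, 0, 0],
  [0.6, 0, 0, 0, 0, 0, 0],
  [0.7, 0, 0, 0, 0, 0, 0],
  [1, 0, 0, 0, 0, 0, 0],
  [1, 0, 0, 0, 0, 0, 0],
  [1, 0, 0, 0, 0, 0, 0],
  [1, 0, 0, 0, 0, 0, 0],
  [1, 0, 0, 0, 0, 0, 0],
  [1, 0, 0, 0, 0, 0, 0],
])

```text
time: 13.5
position: [0.5231, 0.1912, 0.2485]
tool_rot: [0.625, 0.781, 0.0, -0.0]
ft_force: [-0.5, 1.4, -1.4]
grip_width: 0.0155
```

```bash
python3 -c "
from h import *
rel([.5234,.1925,.249],12.7)
snap('side','s6')"
```

```text
t 13.5 pos [0.5231 0.1912 0.2485] heading 12.7 z [-1.e-04  1.e-04 -1.e+00] F [-0.5  1.4 -1.4] w 0.0155 q [ 0.15  0.67  1.73  0.    0.75 -1.64]
[ 0.05  0.02 -0.02] [-0.    -0.001 -0.   ]
```

The bar is gripped (15.5 mm). I'll lift it level, then yaw to the pour heading.

Request:
step_arm([
  [1, 0, 0, -0.1, 0, 0, 0],
  [1, 0, 0, -0.2, 0, 0, 0],
  [1, 0, 0, -0.4, 0, 0, 0],
  [1, 0, 0, -0.5, 0, 0, 0],
  [1, 0, 0, -0.6, 0, 0, 0],
  [1, 0, 0, -0.6, 0, 0, 0],
  [1, 0, 0, -0.6, 0, 0, 0],
  [1, 0, 0, -0.5, 0, 0, 0],
  [1, 0, 0, -0.3, 0, 0, 0],
  [1, 0, 0, -0.1, 0, 0, 0],
])

```text
time: 14.55
position: [0.5232, 0.1912, 0.3473]
tool_rot: [0.625, 0.781, 0.001, 0.001]
ft_force: [0.1, -0.1, -2.9]
grip_width: 0.0155
```

```bash
python3 -c "
from h import *
rel([.4037,-.1765,.349],-23.7)
snap('side','s7')"
```

```text
t 14.55 pos [0.5232 0.1912 0.3473] heading 12.7 z [ 2.1e-03  3.0e-04 -1.0e+00] F [ 0.1 -0.1 -2.9] w 0.0155 q [ 0.15  0.51  1.66  0.    0.96 -1.64]
[-13.3   -7.9   -0.08] [ 1.50e-02 -4.00e-03  4.55e+00]
```

View pics/s7.png

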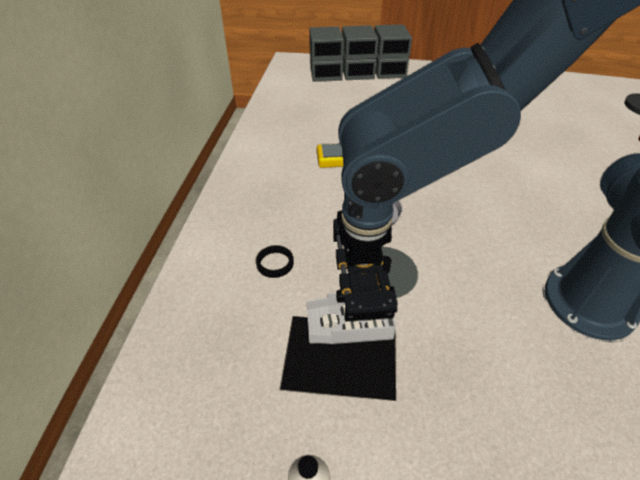

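The scoop is off the mat and level, with all the couplers in it. Carrying it over now.

Request:
step_arm([
  [1, -0.2, -0.12, 0, 0, 0, 0],
  [1, -0.4, -0.24, 0, 0, 0, 0],
  [1, -0.6, -0.36, 0, 0, 0, 0],
  [1, -0.8, -0.48, 0, 0, 0, 0],
  [1, -0.9, -0.53, 0, 0, 0, 0],
  [1, -0.9, -0.53, 0, 0, 0, 0],
  [1, -0.9, -0.53, 0, 0, 0, 0],
  [1, -0.9, -0.53, 0, 0, 0, 0],
  [1, -0.9, -0.53, 0, 0, 0, 0],
  [1, -0.9, -0.53, 0, 0, 0, 0],
])

```text
time: 15.6
position: [0.4558, -0.0149, 0.3455]
tool_rot: [0.625, 0.781, -0.0, -0.001]
ft_force: [0.3, -0.3, -4.0]
grip_width: 0.0154
```

Request:
step_arm([
  [1, -0.9, -0.53, 0, 0, 0, 0],
  [1, -0.9, -0.53, 0, 0, 0, 0],
  [1, -0.9, -0.53, 0, 0, 0, 0],
  [1, -0.9, -0.53, 0, 0, 0, 0],
  [1, -0.8, -0.5, 0, 0, 0, 0],
  [1, -0.6, -0.4, 0, 0, 0, 0],
  [1, -0.4, -0.2, 0, 0, 0, 0.1],
  [1, -0.3, -0.1, 0, 0, 0, 0.2],
  [1, -0.1, -0.1, 0, 0, 0, 0.4],
  [1, 0, 0, 0, 0, 0, 0.5],
])

```text
time: 16.6
position: [0.405, -0.1739, 0.3458]
tool_rot: [0.689, 0.725, -0.0, -0.0]
ft_force: [0.2, 0.7, -2.7]
grip_width: 0.0155
```

Request:
step_arm([
  [1, 0, 0, 0, 0, 0, 0.5],
  [1, 0, 0, 0, 0, 0, 0.5],
  [1, 0, 0, 0, 0, 0, 0.5],
  [1, 0, 0, 0, 0, 0, 0.5],
  [1, 0, 0, 0, 0, 0, 0.5],
  [1, 0, 0, 0, 0, 0, 0.4],
  [1, 0, 0, 0, 0, 0, 0.3],
  [1, 0, 0, 0, 0, 0, 0.15],
  [1, 0, 0, 0, 0, 0, 0],
  [1, 0, 0, 0, 0, 0, 0],
])

```text
time: 17.6
position: [0.4052, -0.1734, 0.3459]
tool_rot: [0.837, 0.547, -0.0, -0.0]
ft_force: [-0.2, -1.1, -2.3]
grip_width: 0.0157
```

```bash
python3 -c "
from h import *
rel([.4037,-.1765,.276],-23.7)
snap('side','s8');snap('scene','c8')"
```

```text
t 17.6 pos [ 0.4052 -0.1734  0.3459] heading -23.67 z [-1.e-04  1.e-04 -1.e+00] F [-0.2 -1.1 -2.3] w 0.0157 q [-0.66  0.38  1.94  0.    0.82 -1.82]
[-0.14 -0.01  2.8 ] [-0.001 -0.001  0.004]
```

View pics/s8.png

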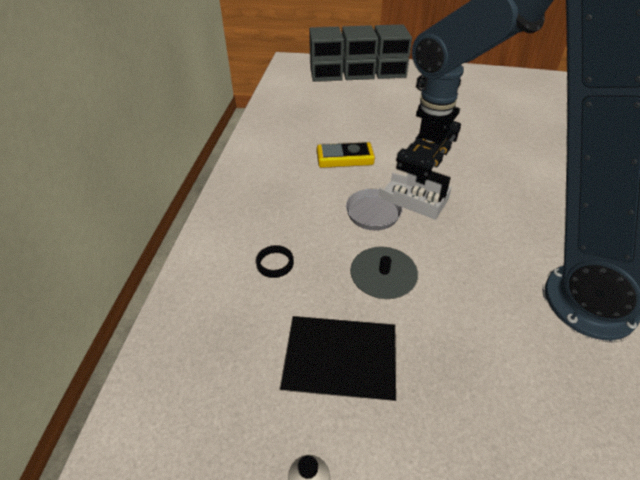

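View pics/c8.png

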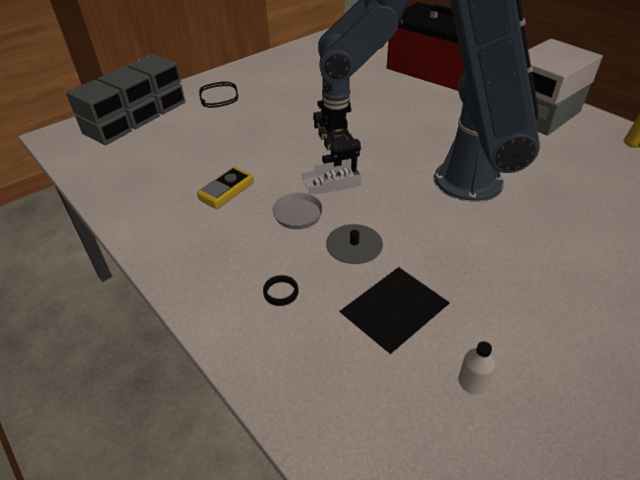

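The scoop is level with its couplers in, and the spout points over the dish's near edge. I'll re-measure the open dish.

```bash
python3 - <<'E'
from h import *
for n in ['c4','s4']:
    p,d,i=load(n); C=cloud(d,i)
    k=((C[...,2]>.010)&(C[...,2]<.034)&(np.hypot(C[...,0]-.509,C[...,1]+.223)<.085)).astype(np.uint8)
    q=max(cv2.findContours(k,0,1)[0],key=len).reshape(-1,2); 
    P=C[k>0]; print(n,cv2.minEnclosingCircle(P[:,:2].astype(np.float32)), (P[:,:2].min(0)+P[:,:2].max(0))/2)
p,d,i=load('c8');C=cloud(d,i)
for n in ['c8','s8']:
    p,d,i=load(n); C=cloud(d,i)
    # scoop tray bright points, lip
    m=(d>0)&(C[...,2]>.07)&(C[...,2]<.16)&(p.min(2)>70)&(np.hypot(C[...,0]-.40,C[...,1]+.17)<.15)
    P=C[m]; h=np.array([.9157,-.4019]); l=np.array([.4019,.9157]); o=P[:,:2]-[.4052,-.1734]
    print(n,'along',np.percentile(o@h,[0.5,2,98,99.5]),'lat',np.percentile(o@l,[1,99]),'z',np.percentile(P[:,2],[1,99]))
E
```

```text
c4 ((0.5097122192382812, -0.2257622927427292), 0.07795745879411697) [ 0.51018721 -0.22569049]
s4 ((0.5099199414253235, -0.22616352140903473), 0.07589361816644669) [ 0.50853023 -0.22532164]
c8 along [-0.05876233 -0.05690942  0.08780663  0.08983573] lat [-0.04281495  0.0464857 ] z [0.09950009 0.13954405]
s8 along [-0.0604934  -0.06002221  0.08606845  0.08848014] lat [-0.04215722  0.04437697] z [0.10159291 0.14115607]
```

Request:
step_arm([
  [1, -0.21, 0.05, 0.1, 0, 0, 0],
  [1, 0, 0, 0.3, 0, 0, 0],
  [1, 0, 0, 0.4, 0, 0, 0],
  [1, 0, 0, 0.5, 0, 0, 0],
  [1, 0, 0, 0.5, 0, 0, 0],
  [1, 0, 0, 0.4, 0, 0, 0],
  [1, 0, 0, 0.3, 0, 0, 0],
  [1, 0, 0, 0.2, 0, 0, 0],
  [1, 0, 0, 0.07, 0, 0, 0],
  [1, 0, 0, 0, 0, 0, 0],
])

```text
time: 18.7
position: [0.4043, -0.1789, 0.2766]
tool_rot: [0.837, 0.547, -0.0, -0.0]
ft_force: [-0.4, -0.4, -2.5]
grip_width: 0.0153
```

```bash
python3 -c "
from h import *
rel([.4042,-.1788,.276],-23.7)
snap('side','s9');snap('scene','c9')
a=cv2.imread('pics/s9.png')[120:260,320:480];b=cv2.imread('pics/c9.png')[120:260,230:390]
cv2.imwrite('pics/z9.png',cv2.resize(np.hstack([a,b]),None,fx=2.5,fy=2.5,interpolation=2))"
```

```text
t 18.7 pos [ 0.4043 -0.1789  0.2766] heading -23.7 z [-1.e-04  1.e-04 -1.e+00] F [-0.4 -0.4 -2.5] w 0.0153 q [-0.67  0.52  2.   -0.    0.62 -1.83]
[ 0.   -0.01  0.02] [-0.001 -0.     0.   ]
```

View pics/z9.png

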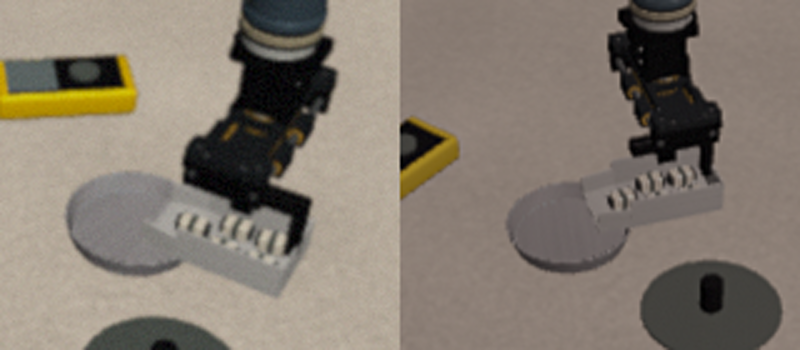

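The spout lip is over the dish interior, level, with about 6 mm clearance above the rim. Tipping about the lip begins.

Request:
step_arm([
  [1, 0, 0.341, -0.12, 0.25, 0, 0],
  [1, 0, 0.341, -0.12, 0.25, 0, 0],
  [1, 0, 0.341, -0.12, 0.25, 0, 0],
  [1, 0, 0.341, -0.12, 0.25, 0, 0],
  [1, 0, 0.341, -0.12, 0.25, 0, 0],
  [1, 0, 0.341, -0.12, 0.25, 0, 0],
  [1, 0, 0.341, -0.12, 0.25, 0, 0],
  [1, 0, 0.341, -0.12, 0.25, 0, 0],
  [1, 0, 0.341, -0.12, 0.25, 0, 0],
  [1, 0, 0.341, -0.12, 0.25, 0, 0],
])

```text
time: 19.8
position: [0.4858, -0.2146, 0.2935]
tool_rot: [0.825, 0.539, -0.095, -0.145]
ft_force: [-0.2, 0.0, -3.3]
grip_width: 0.0155
```

```bash
cat >> h.py <<'E'
def lip():
    o=status.get_obs(); R=Ro.from_quat(o['tool_rot']); L=o['position']+R.apply([0,.090,.243]); 
    print('lip',L.round(4),'pitch',np.degrees(np.arccos(-R.as_matrix()[2,2])).round(1), 'rel dish',(L[:2]-[.5095,-.225])@np.array([[.9157,.4019],[-.4019,.9157]]))
E
python3 -c "
from h import *
lip();rel([.4,-.17,.276],-23.7,45)"
```

```text
lip [ 0.4873 -0.2153  0.0344] pitch 20.0 rel dish [-2.42233086e-02 -9.01660743e-05]
t 19.8 pos [ 0.4858 -0.2146  0.2935] heading -23.7 z [-0.3126  0.1369 -0.94  ] F [-0.2  0.  -3.3] w 0.0155 q [-0.61  0.62  1.67 -0.07  1.2  -1.73]
[ 0.25 -3.39  1.98] [ 3.131e+00  2.000e-03 -1.000e-03]
```

Request:
step_arm([
  [1, 0, 0.184, -0.032, 0.125, 0, 0],
  [1, 0, 0.184, -0.032, 0.125, 0, 0],
  [1, 0, 0.184, -0.032, 0.125, 0, 0],
  [1, 0, 0.184, -0.032, 0.125, 0, 0],
  [1, 0, 0.184, -0.032, 0.125, 0, 0],
  [1, 0, 0.184, -0.032, 0.125, 0, 0],
  [1, 0, 0.184, -0.032, 0.125, 0, 0],
  [1, 0, 0.184, -0.032, 0.125, 0, 0],
  [1, 0, 0.184, -0.032, 0.125, 0, 0],
  [1, 0, 0.184, -0.032, 0.125, 0, 0],
])

```text
time: 20.8
position: [0.5269, -0.2327, 0.281]
tool_rot: [0.809, 0.528, -0.142, -0.217]
ft_force: [0.6, 0.4, -2.3]
grip_width: 0.0155
```

```bash
python3 -c "
from h import *
lip();rel([.4,-.17,.276],-23.7,45)
snap('side','s10');snap('scene','c10')
a=cv2.imread('pics/s10.png')[120:260,320:480];b=cv2.imread('pics/c10.png')[120:260,230:390]
cv2.imwrite('pics/z10.png',cv2.resize(np.hstack([a,b]),None,fx=2.5,fy=2.5,interpolation=2))"
```

```text
lip [ 0.4867 -0.2151  0.0256] pitch 30.1 rel dish [-2.48626623e-02 -7.20940167e-05]
t 20.8 pos [ 0.5269 -0.2327  0.281 ] heading -23.7 z [-0.4589  0.2014 -0.8653] F [ 0.6  0.4 -2.3] w 0.0155 q [-0.59  0.72  1.51 -0.09  1.43 -1.71]
[ 0.26 -4.79  3.01] [1.865 0.    0.   ]
```

View pics/z10.png

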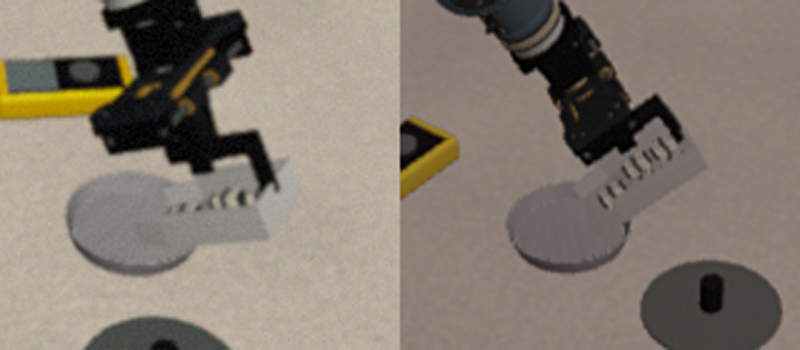

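The couplers are still in place at 30°. I'll keep tipping slowly.

Request:
step_arm([
  [1, 0, 0.17, -0.061, 0.125, 0, 0],
  [1, 0, 0.17, -0.061, 0.125, 0, 0],
  [1, 0, 0.17, -0.061, 0.125, 0, 0],
  [1, 0, 0.17, -0.061, 0.125, 0, 0],
  [1, 0, 0.17, -0.061, 0.125, 0, 0],
  [1, 0, 0.17, -0.061, 0.125, 0, 0],
  [1, 0, 0.17, -0.061, 0.125, 0, 0],
  [1, 0, 0.17, -0.061, 0.125, 0, 0],
  [1, 0, 0.17, -0.061, 0.125, 0, 0],
  [1, 0, 0.17, -0.061, 0.125, 0, 0],
])

```text
time: 21.9
position: [0.5668, -0.2502, 0.2696]
tool_rot: [0.787, 0.514, -0.187, -0.287]
ft_force: [0.1, -0.7, -1.4]
grip_width: 0.0153
```

```bash
python3 -c "
from h import *
lip();rel([.4,-.17,.276],-23.7,45)
snap('side','s11');snap('scene','c11')
a=cv2.imread('pics/s11.png')[120:260,320:480];b=cv2.imread('pics/c11.png')[120:260,230:390]
cv2.imwrite('pics/z11.png',cv2.resize(np.hstack([a,b]),None,fx=2.5,fy=2.5,interpolation=2))"
```

```text
lip [ 0.4866 -0.215   0.0257] pitch 40.1 rel dish [-2.50012456e-02 -5.33228840e-05]
t 21.9 pos [ 0.5668 -0.2502  0.2696] heading -23.7 z [-0.5896  0.2588 -0.7651] F [ 0.1 -0.7 -1.4] w 0.0153 q [-0.57  0.82  1.35 -0.1   1.67 -1.71]
[ 0.26 -5.83  4.57] [0.614 0.    0.   ]
```

View pics/z11.png

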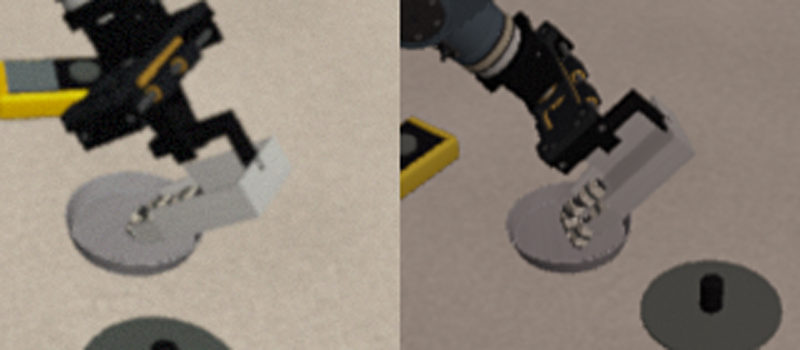

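Request:
step_arm([
  [1, 0, 0.156, -0.076, 0.125, 0, 0],
  [1, 0, 0.156, -0.076, 0.125, 0, 0],
  [1, 0, 0.156, -0.076, 0.125, 0, 0],
  [1, 0, 0.156, -0.076, 0.125, 0, 0],
  [1, 0, 0.156, -0.076, 0.125, 0, 0],
  [1, 0, 0.156, -0.076, 0.125, 0, 0],
  [1, 0, 0.156, -0.076, 0.125, 0, 0],
  [1, 0, 0.156, -0.076, 0.125, 0, 0],
  [1, 0, 0, 0, 0, 0, 0],
  [1, 0, 0, 0, 0, 0, 0],
])

```text
time: 23.0
position: [0.5968, -0.2634, 0.259]
tool_rot: [0.765, 0.5, -0.223, -0.341]
ft_force: [-0.8, -0.1, -0.5]
grip_width: 0.0155
```

```bash
python3 -c "
from h import *
lip();rel([.4,-.17,.276],-23.7,45)
snap('side','s12');snap('scene','c12')
a=cv2.imread('pics/s12.png')[120:260,320:480];b=cv2.imread('pics/c12.png')[120:260,230:390]
cv2.imwrite('pics/z12.png',cv2.resize(np.hstack([a,b]),None,fx=2.5,fy=2.5,interpolation=2))"
```

```text
lip [ 0.4865 -0.2149  0.0296] pitch 48.0 rel dish [-2.51125789e-02 -3.39552940e-05]
t 23.0 pos [ 0.5968 -0.2634  0.259 ] heading -23.69 z [-0.6807  0.2988 -0.6688] F [-0.8 -0.1 -0.5] w 0.0155 q [-0.57  0.9   1.22 -0.12  1.86 -1.71]
[ 0.26 -6.33  6.02] [-0.378  0.     0.001]
```

View pics/z12.png

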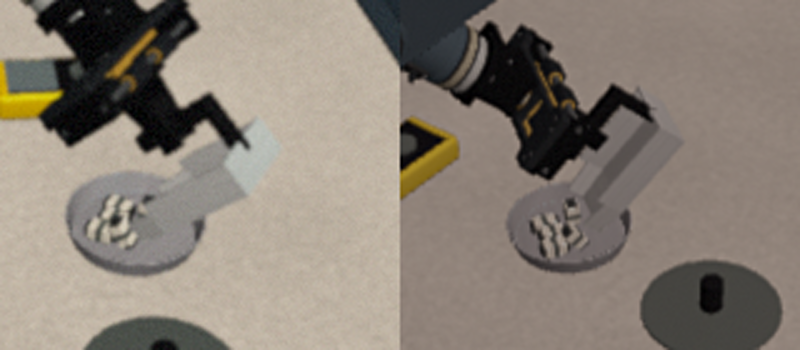

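```bash
python3 -c "
import cv2,numpy as np
a=cv2.imread('pics/s12.png')[180:240,340:415];b=cv2.imread('pics/c12.png')[185:235,270:330]
cv2.imwrite('pics/z12b.png',np.hstack([cv2.resize(a,(400,400),interpolation=2),cv2.resize(b,(400,400),interpolation=2)]))"
```

```text
(no output)
```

View pics/z12b.png

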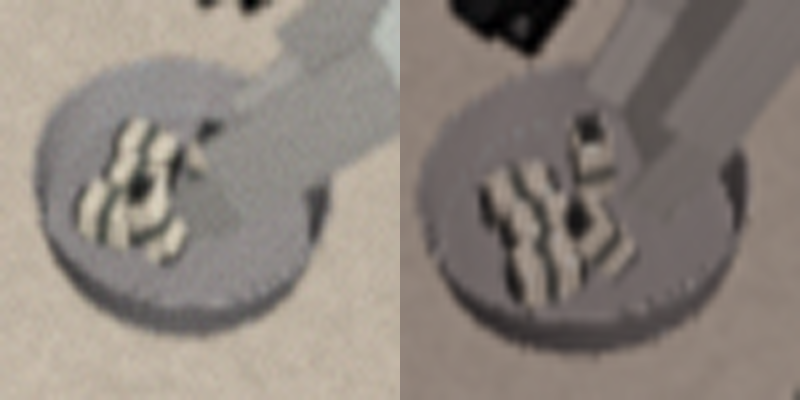

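Four couplers are clearly in the dish, and one is against the lip near (400,195 px in the crop). I'll tip slightly more while easing the lip up.

Request:
step_arm([
  [1, 0, 0.14, -0.088, 0.125, 0, 0],
  [1, 0, 0.14, -0.088, 0.125, 0, 0],
  [1, 0, 0.14, -0.088, 0.125, 0, 0],
  [1, 0, 0.14, -0.088, 0.125, 0, 0],
  [1, 0, 0.14, -0.088, 0.125, 0, 0],
  [1, 0, 0.14, -0.088, 0.125, 0, 0],
  [1, 0, -0.03, -0.03, 0, 0, 0],
  [1, 0, -0.03, -0.03, 0, 0, 0],
  [1, 0, 0, 0, 0, 0, 0],
  [1, 0, 0, 0, 0, 0, 0],
])

```text
time: 24.1
position: [0.6186, -0.2729, 0.2538]
tool_rot: [0.746, 0.487, -0.248, -0.38]
ft_force: [0.1, -0.4, -1.8]
grip_width: 0.0156
```

```bash
python3 -c "
from h import *
lip();rel([.4,-.17,.276],-23.7,45)
snap('side','s13');snap('scene','c13')
a=cv2.imread('pics/s13.png')[160:240,330:430];b=cv2.imread('pics/c13.png')[160:235,260:350]
cv2.imwrite('pics/z13.png',np.hstack([cv2.resize(a,(400,400),interpolation=2),cv2.resize(b,(400,400),interpolation=2)]))"
```

```text
lip [ 0.487  -0.2152  0.0381] pitch 54.0 rel dish [-2.45267769e-02 -4.75525641e-05]
t 24.1 pos [ 0.6186 -0.2729  0.2538] heading -23.7 z [-0.7407  0.325  -0.588 ] F [ 0.1 -0.4 -1.8] w 0.0156 q [-0.56  0.95  1.12 -0.13  2.   -1.71]
[ 0.26 -6.4   7.29] [-1.123e+00  1.000e-03 -0.000e+00]
```

View pics/z13.png

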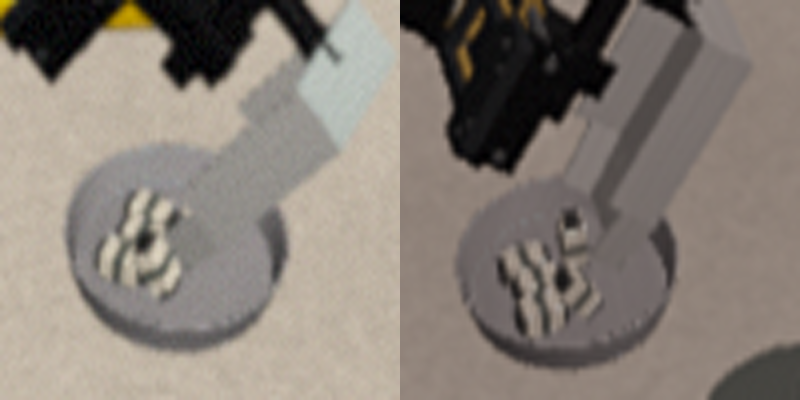

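The tray interior looks empty. I'll lift the spout straight up, keeping the tilt, and check the count.

Request:
step_arm([
  [1, 0, -0.05, -0.035, 0, 0, 0],
  [1, 0, -0.08, -0.06, 0, 0, 0],
  [1, 0, -0.1, -0.07, 0, 0, 0],
  [1, 0, -0.13, -0.094, 0, 0, 0],
  [1, 0, -0.16, -0.117, 0, 0, 0],
  [1, 0, -0.16, -0.117, 0, 0, 0],
  [1, 0, -0.16, -0.117, 0, 0, 0],
  [1, 0, -0.16, -0.117, 0, 0, 0],
  [1, 0, -0.16, -0.117, 0, 0, 0],
  [1, 0, -0.1, -0.07, 0, 0, 0],
])

```text
time: 25.2
position: [0.6187, -0.273, 0.2931]
tool_rot: [0.746, 0.487, -0.248, -0.38]
ft_force: [0.1, 0.1, -1.4]
grip_width: 0.0157
```

```bash
python3 -c "
from h import *
lip();rel([.4,-.17,.276],-23.7,45)
snap('side','s14');snap('scene','c14')
a=cv2.imread('pics/s14.png')[160:240,330:430];b=cv2.imread('pics/c14.png')[160:235,260:350]
cv2.imwrite('pics/z14.png',np.hstack([cv2.resize(a,(400,400),interpolation=2),cv2.resize(b,(400,400),interpolation=2)]))"
```

```text
lip [ 0.4872 -0.2153  0.0774] pitch 54.0 rel dish [-0.02432033 -0.00011842]
t 25.2 pos [ 0.6187 -0.273   0.2931] heading -23.71 z [-0.7405  0.3249 -0.5883] F [ 0.1  0.1 -1.4] w 0.0157 q [-0.56  0.91  1.11 -0.13  2.06 -1.72]
[ 0.26 -5.13  8.22] [-1.121e+00  1.000e-03 -1.000e-03]
```

View pics/z14.png

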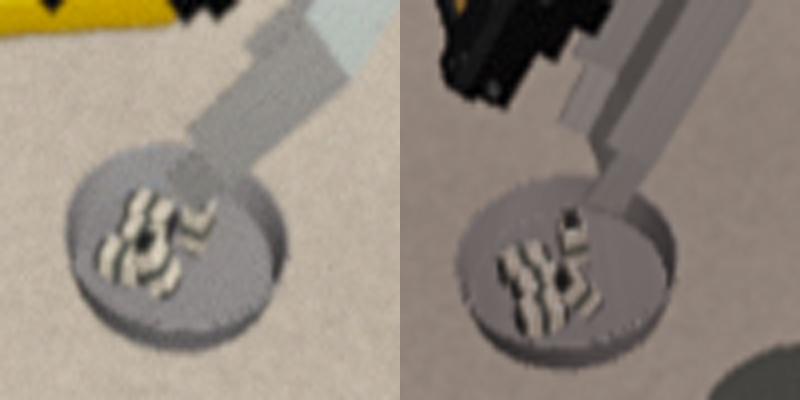

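Request:
step_arm([
  [1, 0, -0.338, 0.128, -0.25, 0, 0],
  [1, 0, -0.669, 0.275, -0.5, 0, 0],
  [1, 0, -0.669, 0.275, -0.5, 0, 0],
  [1, 0, -0.669, 0.275, -0.5, 0, 0],
  [1, 0, -0.669, 0.275, -0.5, 0, 0],
  [1, 0, -0.669, 0.275, -0.5, 0, 0],
  [1, 0, -0.669, 0.275, -0.5, 0, 0],
  [1, 0, -0.669, 0.275, -0.5, 0, 0],
  [1, 0, -0.669, 0.275, -0.5, 0, 0],
  [1, 0, -0.669, 0.275, -0.5, 0, 0],
])

```text
time: 26.3
position: [0.4683, -0.2069, 0.3355]
tool_rot: [0.829, 0.542, -0.076, -0.116]
ft_force: [0.2, -0.4, -1.6]
grip_width: 0.0152
```

Request:
step_arm([
  [1, 0, -0.669, 0.275, -0.5, 0, 0],
  [1, 0, -0.669, 0.275, -0.5, 0, 0],
  [1, 0, -0.669, 0.275, -0.5, 0, 0],
  [1, 0, -0.669, 0.275, -0.5, 0, 0],
  [1, 0, 0, -0.3, 0, 0, 0],
  [1, 0, 0, -0.5, 0, 0, 0],
  [1, 0, 0, -0.3, 0, 0, 0],
  [1, 0, 0, 0, 0, 0, 0],
  [1, 0, 0, 0, 0, 0, 0],
  [1, 0, 0, 0, 0, 0, 0],
])

```text
time: 27.3
position: [0.4048, -0.1791, 0.3471]
tool_rot: [0.837, 0.547, -0.0, -0.0]
ft_force: [-0.2, 0.2, -2.5]
grip_width: 0.0158
```

```bash
python3 -c "
from h import *
lip();rel([.5231,.1912,.33],12.7)
snap('side','s15');snap('scene','c15')
a=cv2.imread('pics/s15.png')[140:240,330:460];b=cv2.imread('pics/c15.png')[140:235,260:370]
cv2.imwrite('pics/z15.png',np.hstack([cv2.resize(a,(400,330),interpolation=2),cv2.resize(b,(400,330),interpolation=2)]))"
```

```text
lip [ 0.487  -0.2151  0.104 ] pitch 0.1 rel dish [-2.45531540e-02  3.79848805e-05]
t 27.3 pos [ 0.4048 -0.1791  0.3471] heading -23.69 z [-8.e-04  5.e-04 -1.e+00] F [-0.2  0.2 -2.5] w 0.0158 q [-0.67  0.38  1.94 -0.    0.83 -1.83]
[15.46 -1.62  0.69] [-6.000e-03 -3.000e-03 -4.549e+00]
```

View pics/z15.png

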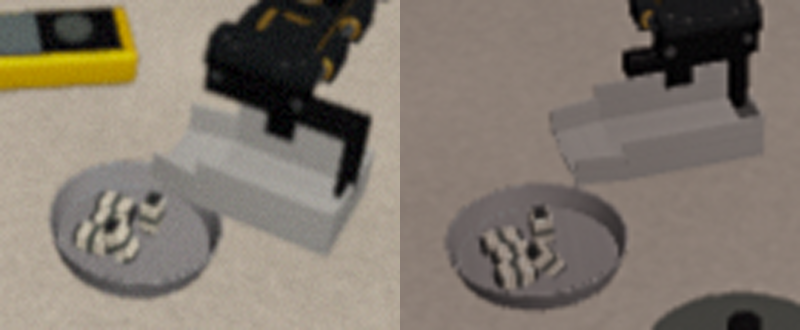

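The scoop is empty and level, and the couplers are in the dish. Returning to the mat.

Request:
step_arm([
  [1, 0.3, -0.03, 0, 0, 0, 0],
  [1, 0.6, -0.06, 0, 0, 0, 0],
  [1, 0.8, -0.08, 0, 0, 0, 0],
  [1, 0.95, -0.1, 0, 0, 0, 0],
  [1, 0.95, -0.1, 0, 0, 0, 0],
  [1, 0.95, -0.1, 0, 0, 0, 0],
  [1, 0.95, -0.1, 0, 0, 0, 0],
  [1, 0.95, -0.1, 0, 0, 0, 0],
  [1, 0.95, -0.1, 0, 0, 0, 0],
  [1, 0.95, -0.1, 0, 0, 0, 0],
])

```text
time: 28.4
position: [0.4687, 0.0223, 0.347]
tool_rot: [0.837, 0.547, -0.0, -0.0]
ft_force: [0.9, -0.8, -1.8]
grip_width: 0.0153
```

Request:
step_arm([
  [1, 0.95, -0.1, 0, 0, 0, 0],
  [1, 0.95, -0.1, 0, 0, 0, 0],
  [1, 0.95, -0.1, 0, 0, 0, 0],
  [1, 0.95, -0.1, 0, 0, 0, 0],
  [1, 0.95, -0.1, 0, 0, 0, 0],
  [1, 0.95, -0.1, 0, 0, 0, 0],
  [1, 0.7, -0.1, 0, 0, 0, 0],
  [1, 0.5, -0.1, 0, 0, 0, -0.2],
  [1, 0.2, 0, 0, 0, 0, -0.5],
  [1, 0, 0, 0, 0, 0, -0.7],
])

```text
time: 29.4
position: [0.5214, 0.1925, 0.3469]
tool_rot: [0.778, 0.628, -0.0, -0.0]
ft_force: [0.0, -0.0, -2.3]
grip_width: 0.0153
```

Request:
step_arm([
  [1, 0, 0, 0, 0, 0, -0.7],
  [1, 0, 0, 0, 0, 0, -0.7],
  [1, 0, 0, 0, 0, 0, -0.7],
  [1, 0, 0, 0, 0, 0, -0.5],
  [1, 0, 0, 0, 0, 0, -0.35],
  [1, 0, 0, 0, 0, 0, -0.2],
  [1, 0, 0, 0, 0, 0, 0],
  [1, 0, 0, 0, 0, 0, 0],
  [1, 0, 0, 0, 0, 0, 0],
  [1, 0, 0, 0, 0, 0, 0],
])

```text
time: 30.4
position: [0.5216, 0.1915, 0.3473]
tool_rot: [0.625, 0.781, -0.0, -0.0]
ft_force: [-0.2, -0.6, -1.7]
grip_width: 0.0157
```

```bash
python3 -c "
from h import *
rel([.5231,.1912,.252],12.7)"
```

```text
t 30.4 pos [0.5216 0.1915 0.3473] heading 12.69 z [-1.e-04  0.e+00 -1.e+00] F [-0.2 -0.6 -1.7] w 0.0157 q [ 0.15  0.51  1.67  0.    0.97 -1.64]
[-0.02  0.06  3.81] [-0.001 -0.    -0.001]
```

Request:
step_arm([
  [1, 0, 0.06, 0.3, 0, 0, 0],
  [1, 0, 0, 0.6, 0, 0, 0],
  [1, 0, 0, 0.7, 0, 0, 0],
  [1, 0, 0, 0.6, 0, 0, 0],
  [1, 0, 0, 0.5, 0, 0, 0],
  [1, 0, 0, 0.4, 0, 0, 0],
  [1, 0, 0, 0.3, 0, 0, 0],
  [1, 0, 0, 0.2, 0, 0, 0],
  [1, 0, 0, 0.15, 0, 0, 0],
  [1, 0, 0, 0.05, 0, 0, 0],
])

```text
time: 31.4
position: [0.5231, 0.1918, 0.2522]
tool_rot: [0.625, 0.781, 0.0, 0.0]
ft_force: [-0.5, -0.1, -1.5]
grip_width: 0.0155
```

Request:
step_arm([
  [1, 0, 0, 0.03, 0, 0, 0],
  [1, 0, 0, 0.03, 0, 0, 0],
  [1, 0, 0, 0.03, 0, 0, 0],
  [1, 0, 0, 0.03, 0, 0, 0],
  [1, 0, 0, 0, 0, 0, 0],
  [1, 0, 0, 0, 0, 0, 0],
  [1, 0, 0, 0, 0, 0, 0],
  [1, 0, 0, 0, 0, 0, 0],
  [1, 0, 0, 0, 0, 0, 0],
  [1, 0, 0, 0, 0, 0, 0],
])

```text
time: 32.4
position: [0.523, 0.1918, 0.2493]
tool_rot: [0.625, 0.781, -0.0, -0.0]
ft_force: [-0.1, -0.8, -1.9]
grip_width: 0.0156
```

```bash
python3 -c "
from h import *
rel([.5231,.1912,.2485],12.7)
snap('side','s17')
a=cv2.imread('pics/s17.png')[260:410,260:420]
cv2.imwrite('pics/z17.png',cv2.resize(a,None,fx=4,fy=4,interpolation=2))"
```

```text
t 32.4 pos [0.523  0.1918 0.2493] heading 12.7 z [-0. -0. -1.] F [-0.1 -0.8 -1.9] w 0.0156 q [ 0.15  0.66  1.73 -0.    0.75 -1.64]
[-0.02 -0.    0.03] [-0.  0.  0.]
```

View pics/z17.png

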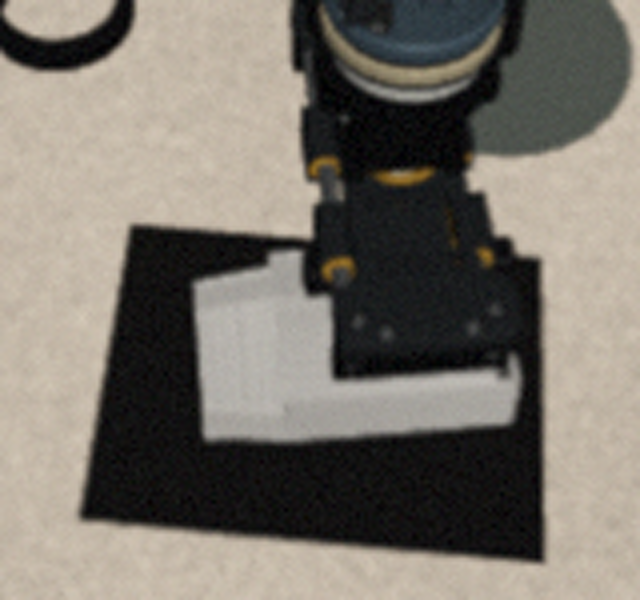

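The empty scoop is in its old spot on the mat, just above contact. I'll lower it the last millimetre, release and rise.

Request:
step_arm([
  [1, 0, 0, 0.03, 0, 0, 0],
  [1, 0, 0, 0.01, 0, 0, 0],
  [1, 0, 0, 0, 0, 0, 0],
  [0.4, 0, 0, 0, 0, 0, 0],
  [0, 0, 0, 0, 0, 0, 0],
  [-1, 0, 0, 0, 0, 0, 0],
  [-1, 0, 0, 0, 0, 0, 0],
  [-1, 0, 0, 0, 0, 0, 0],
  [-1, 0, 0, 0, 0, 0, 0],
  [-1, 0, 0, 0, 0, 0, 0],
])

```text
time: 33.45
position: [0.523, 0.1918, 0.2483]
tool_rot: [0.625, 0.781, -0.0, -0.0]
ft_force: [-0.5, -0.5, 0.6]
grip_width: 0.0633
```

Request:
step_arm([
  [-1, 0, 0, -0.2, 0, 0, 0],
  [-1, 0, 0, -0.5, 0, 0, 0],
  [-1, 0, 0, -0.8, 0, 0, 0],
  [-1, 0, 0, -1, 0, 0, 0],
  [-1, 0, 0, -1, 0, 0, 0],
  [-1, 0, 0, -1, 0, 0, 0],
  [-1, 0, 0, -0.8, 0, 0, 0],
  [-1, 0, 0, -0.5, 0, 0, 0],
  [-1, 0, 0, -0.2, 0, 0, 0],
  [-1, 0, 0, 0, 0, 0, 0],
])

```text
time: 34.45
position: [0.523, 0.1918, 0.3989]
tool_rot: [0.625, 0.781, 0.0, 0.0]
ft_force: [0.6, -0.6, 0.0]
grip_width: 0.087
```

```bash
python3 - <<'E'
from h import *
rel([.40,-.05,.44],12.7)
snap('side','s18');snap('scene','c18');snap('wrist','w18')
for n in ['c18','s18']:
    p,d,i=load(n); C=cloud(d,i)
    k=((C[...,2]>.010)&(C[...,2]<.034)&(np.hypot(C[...,0]-.509,C[...,1]+.223)<.085)).astype(np.uint8)
    P=C[k>0]; print(n,'dish',cv2.minEnclosingCircle(P[:,:2].astype(np.float32)))
    X=C.reshape(-1,3); roi=(d.ravel()>0)&(X[:,0]>.2)&(X[:,0]<1.)&(abs(X[:,1])<.6)&(X[:,2]>.008)&(X[:,2]<.2)
    nn,lab,st,ce=cv2.connectedComponentsWithStats(roi.reshape(d.shape).astype(np.uint8))
    for q in range(1,nn):
        if st[q,4]>200: P=C[lab==q]; print(P.min(0).round(3),P.max(0).round(3))
a=cv2.imread('pics/s18.png')[180:240,340:415];b=cv2.imread('pics/c18.png')[185:235,270:330]
cv2.imwrite('pics/z18.png',np.hstack([cv2.resize(a,(400,400),interpolation=2),cv2.resize(b,(400,400),interpolation=2)]))
E
```

```text
t 34.45 pos [0.523  0.1918 0.3989] heading 12.71 z [ 1.2e-03  2.0e-04 -1.0e+00] F [ 0.6 -0.6  0. ] w 0.087 q [ 0.15  0.44  1.61 -0.    1.09 -1.64]
[-8.35 -6.92 -1.65] [0.009 0.001 0.001]
c18 dish ((0.5094655752182007, -0.22708982229232788), 0.07759459316730499)
[ 0.521 -0.513  0.008] [ 0.701 -0.399  0.046]
[ 0.434 -0.304  0.008] [ 0.585 -0.151  0.042]
[ 0.396 -0.096  0.008] [0.553 0.059 0.053]
[0.453 0.137 0.008] [0.621 0.248 0.099]
[ 0.685 -0.059  0.008] [0.778 0.032 0.026]
[0.548 0.431 0.008] [0.607 0.495 0.134]
s18 dish ((0.4624064564704895, -0.21689236164093018), 0.05706759914755821)
[ 0.604 -0.491  0.008] [ 0.698 -0.399  0.043]
[ 0.686 -0.059  0.008] [0.776 0.03  0.024]
[ 0.394 -0.097  0.008] [0.471 0.047 0.052]
[ 0.479 -0.084  0.008] [ 0.534 -0.011  0.047]
[0.455 0.139 0.008] [0.619 0.246 0.098]
[0.54  0.431 0.076] [0.602 0.476 0.134]
```

View pics/c18.png

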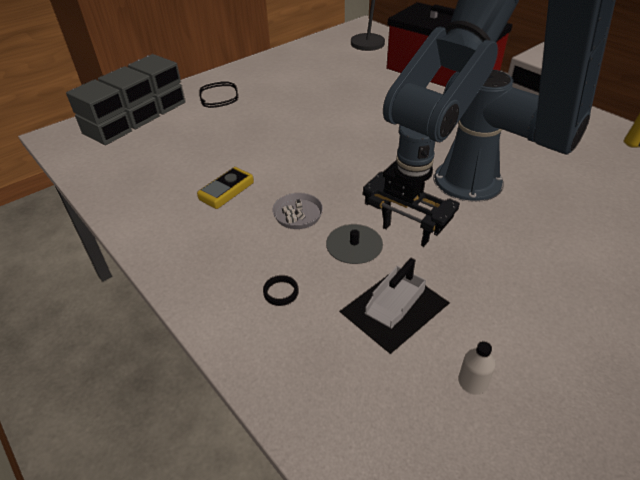

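View pics/z18.png

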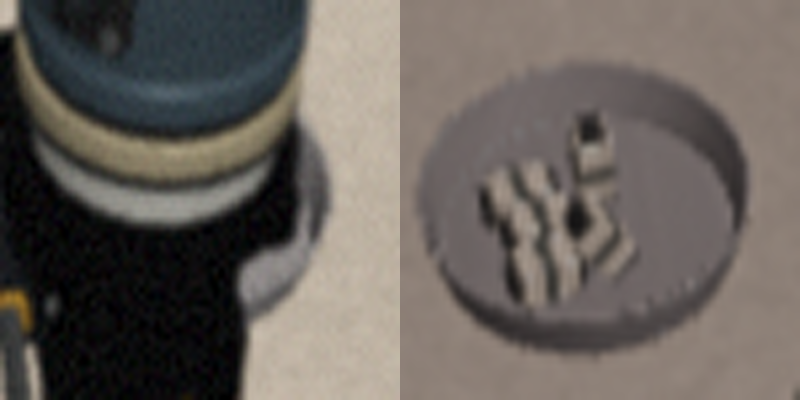

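View pics/w18.png

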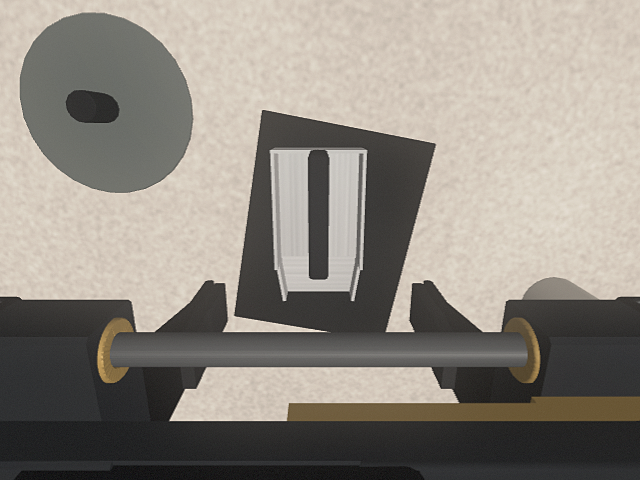

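The scoop is empty and upright on the mat. For a definite coupler count I'll take a wrist view from above the dish.

Request:
step_arm([
  [-1, -0.6, -0.2, 0, 0, 0, 0],
  [-1, -0.9, -0.2, 0, 0, 0, 0],
  [-1, -1, -0.3, 0, 0, 0, 0],
  [-1, -1, -0.3, 0, 0, 0, 0],
  [-1, -1, -0.3, 0, 0, 0, 0],
  [-1, -1, -0.3, 0, 0, 0, 0],
  [-1, -1, -0.3, 0, 0, 0, 0],
  [-1, -1, -0.3, 0, 0, 0, 0],
  [-1, -1, -0.3, 0, 0, 0, 0],
  [-1, -1, -0.3, 0, 0, 0, 0],
])

```text
time: 35.6
position: [0.5062, -0.0572, 0.3975]
tool_rot: [0.625, 0.781, -0.001, -0.001]
ft_force: [0.8, 1.1, -0.4]
grip_width: 0.0868
```

Request:
step_arm([
  [-1, -1, -0.3, 0, 0, 0, 0],
  [-1, -1, -0.3, 0, 0, 0, 0],
  [-1, -1, -0.3, 0, 0, 0, 0],
  [-1, -1, -0.3, 0, 0, 0, 0],
  [-1, -0.8, -0.2, 0, 0, 0, 0],
  [-1, -0.5, 0, 0, 0, 0, 0],
  [-1, -0.2, 0, 0, 0, 0, 0],
  [-1, 0, 0, 0, 0, 0, 0],
  [-1, 0, 0, 0, 0, 0, 0],
  [-1, 0, 0, 0, 0, 0, 0],
])

```text
time: 36.6
position: [0.503, -0.1962, 0.3982]
tool_rot: [0.624, 0.781, 0.0, -0.0]
ft_force: [-0.6, 0.2, 0.1]
grip_width: 0.087
```

```bash
python3 - <<'E'
from h import *
rel([.49,-.2,.40],12.7)
snap('wrist','w19')
E
```

```text
t 36.6 pos [ 0.503  -0.1962  0.3982] heading 12.77 z [-5.e-04  6.e-04 -1.e+00] F [-0.6  0.2  0.1] w 0.087 q [-0.58  0.42  1.65  0.    1.07 -2.37]
[-0.04 -0.54 -0.07] [-0.003 -0.005  0.009]
```

View pics/w19.png

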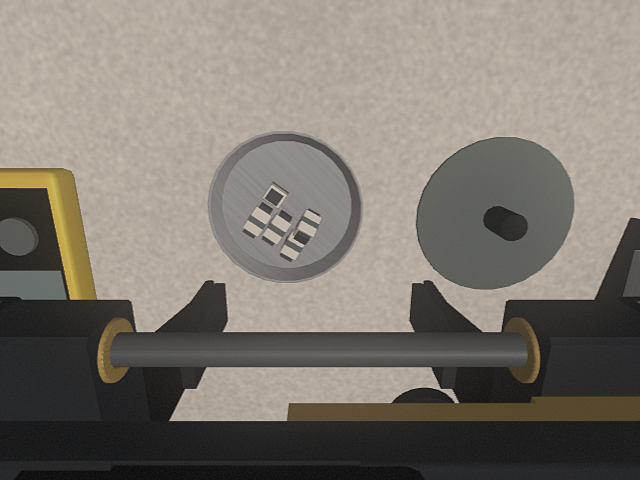

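The wrist view shows all five couplers in the dish, at about (276,195), (257,222), (277,227), (309,222) and (295,245). The first stands on end. The cover is clear on the right, and the gripper touches nothing.

```bash
python3 - <<'E'
from h import *
rel([.49,-.2,.40])
print(robot.hand_in())
E
```

```text
t 36.65 pos [ 0.503  -0.1962  0.3983] heading 12.78 z [-4.e-04  4.e-04 -1.e+00] F [-0.2  0.8 -0. ] w 0.087 q [-0.58  0.42  1.65  0.    1.07 -2.37]
[-0.03 -0.54 -0.07]
the job is handed in; nothing more can be done
None
```

The job is done and handed in at about 36.7 s. I laid the cover on the bench knob up, roughly 5 cm clear of the dish. I carried the scoop level to the dish and tipped it there with the spout about 22–34 mm above the dish floor. I then stood the empty scoop back in its old place on the mat.

**Last checks:**
- **Couplers:** the wrist view from above shows all five in the dish; one stands on end. The gripper did not touch them.
- **Scoop:** it is empty and upright on the mat.
- **Dish:** the scene camera's rim fit before and after the pour agrees to about 1.3 mm, within measurement noise. The side camera's last fit was blocked by the arm and I did not use it.
- **Meter, bottle and tape:** their extents match the start to within about 3 mm in the scene view.
- **Forces:** the largest wrist force I saw, read at the end of each move, was about 4 N. The gripper was clear of everything at hand-in.

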